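# Set the still's vacuum with the bleed valve under the shelf

## Task

Set the vacuum: turn the round knurled knob of the bleed valve under the front edge of the shelf until the gauge's slim needle has come round to the forked set hand and points into the middle of its fork. Don't let it run well past the mark on the way. Then let go of the knob; leave the tee-handled shut-off valve and the glassware as they are.

Things in the scene. Friction and masses are not known exactly. Their poses are not given: they have to be found in the camera images.
- shelf: Stainless sheet shelf 280 mm deep, 640 mm wide, 4 mm thick, on an open aluminium frame. Origin: middle of its front edge (nearest the robot) at bench level; x points in under the shelf, square to the edge, y along the edge, z up. Underside 206 mm, top 210 mm above the bench. It overhangs: the first rail below it begins 70 mm behind the front edge.
- bleed_valve: Bleed valve in the shelf's front overhang, 160 to 240 mm left or right of the other valve. Origin on its vertical axis at the sheet's underside, 8 mm behind the front edge. Brass body 22 mm (nut 28 mm) across down to 34 mm below the sheet; a tube leaves to the back. Not reachable straight from above: come from the front, fingers sloping down about 45 degrees, one each side of the knob.
- knob_center (a point): Centre (on the vertical axis, at half height) of the bleed valve's round knurled black knob, 49 mm diameter, 18 mm high, 50 mm below the sheet's underside; 16 mm of its rim shows past the shelf edge from above. It turns stiffly (0.35 N m, slips in a light grip), stays where left and has at least 2.4 rad of travel left. Counter-clockwise as seen from above (closing the bleed) drives the needle clockwise on the face-up dial.
- tee_center (a point): Centre of the other valve's handle, to be left alone: a black tee bar 60 x 14 x 14 mm lying square to the shelf edge, so that one end sticks out 22 mm past the edge, at the same height and depth under the edge as the knob.
- tee_handle (a joint): Turn of the tee handle about the vertical, rad; 0 at the start.
- dial_center (a point): Centre of the white dial of the vacuum gauge: a round steel gauge of 160 mm diameter and 44 mm height lying face up on the shelf on a 180 mm flange; unlettered black ticks over 270 degrees. Its window is closed: the hands cannot be touched. This point is 35 mm above the shelf's top; z up, x to the middle of the scale.
- needle_tip (a point): Tip of the gauge's needle, a slim straight black hand, 62 mm from the dial's centre. At the start it is 1.2 to 2.8 rad short of the set hand, counter-clockwise of it as seen from above. It follows the knob at once, turning somewhat more than the knob does (1 to 1.5 rad per rad).
- set_mark (a point): The mark of the set hand: the middle of the mouth of its fork, 62 mm from the dial's centre (shorter black hand that ends in a two-pronged fork 14 mm wide). It does not move.
- set_hand: The set hand; origin on the dial's axis, at the gauge's underside. x points from the axis to the mark, z up; so a needle short of the mark lies at positive y and one that has gone past at negative y.
- conical_flask: Conical glass flask, 82 mm diameter, 108 mm high, standing on the shelf; origin under its centre.
- cylinder_tall: Measuring cylinder of glass, foot 56 mm diameter, 161 mm high, standing on the shelf; origin under its centre.
- sample_jar: Amber glass jar, 52 mm diameter, 70 mm high, standing on the shelf; origin under its centre.
- beaker: Glass beaker, 68 mm diameter, 85 mm high, standing on the bench; origin under its centre.

How it is judged:
At the end, for the whole second after the job is handed in: The needle's tip rests within 6 mm (about 5.5 degrees) of the set hand's mark and stays there with the knob let go; the tee handle is within 0.2 rad of its start, and the flask, measuring cylinder, jar and beaker stand within 30 mm of where they were (horizontal distance between needle_tip and set_mark below 0.006 m and not (value of joint tee_handle above 0.2 rad or value of joint tee_handle below -0.2 rad) and distance of each of conical_flask, cylinder_tall, sample_jar, beaker from where it was at the start of the episode below 0.03 m); the robot touches nothing.
It fails at once if the needle ran more than 20 mm (about 19 degrees) past the set hand's mark (y of needle_tip in the frame of set_hand below -0.02 m).
It fails at once if the tee-handled shut-off valve was turned by more than 0.2 rad (value of joint tee_handle above 0.2 rad or value of joint tee_handle below -0.2 rad).
It fails at once if glassware was tipped over (angle between any of conical_flask, cylinder_tall, sample_jar, beaker's own z axis and vertical above 0.5 rad).
It also fails if it takes over 45 s, if anything falls off the work surface, if the arm or the gripper's body presses on something with over 40 N, if the wrist force passes 120 N, or if a joint passes its speed limit or range.

## Robot

A 6-joint arm with a two-finger parallel gripper is mounted at the origin on the work surface. World frame = base frame: x ahead of the robot, y to its left, z up, the work surface at z = 0. Lengths are in m, angles in rad, forces in N, time in s.
With the tool pointing down it reaches from about 0.275 to 0.825 m from the base axis. Payload 4.9 kg.
Tool frame: the origin (TCP) lies midway between the tips of the shut fingers; the grasp point (between the pads) lies 19 mm behind it (manip.pinch_z is the distance from the TCP to the grasp point, in m); z points along the fingers, x is the direction in which the jaws open and shut, and the axes are right-handed (so a half turn about z gives the same grasp; the last joint's range is limited). The gripper opens to 85 mm and grips with 20 to 120 N. Pads are 22 mm wide; open, the fingers measure 114 mm over their backs; the gripper's body (76 mm by 85 mm) begins 54 mm behind the grasp point. The pads swing forward as they close: fully open they stand 13 mm farther back than shut.
Start: joints at [-1.479, 0.326, -0.193, 1.052, 0, 1.437], TCP at [0.123, -0.536, 0.204] pointing down, gripper open.
Joint ranges: [-2.65, 2.65], [-0.97, 1.79], [-1.3, 1.35], [-1.93, 2.1], [-1.47, 1.37], [-3.14, 3.14]. Speed limits (rad/s): [2.57, 2.57, 3.14, 3.14, 3.14, 3.14].

## Interface

Orientations are given as [roll, pitch, yaw] about the fixed x, y, z axes, in that order (R = Rz(yaw) Ry(pitch) Rx(roll)).
In Python, from bench import manip, grab_frame gives the robot as it stands. The module is installed in compiled form; this text tells all that it offers.
- The arm moves only by the tool arm_command, never from a script. Its arguments are lists of equal length, an entry for each row: "slide": the shift along the tool's x, y, z in mm, a list of three; "turn": the turn about the tool's z in degrees. A call has exactly 5 rows; each row is the pose to reach, as a shift and turn from the pose commanded when the call began, along the tool's axes at that moment; what a row does not reach only later rows make up. A row lasts 1/10 s, in which the tool goes at most 50 mm and 8.59 degrees, less where a joint would pass 70% of its speed; a pose out of reach is approached as far as the arm can. A call with a gripper value outside its range is refused whole. "claw" is the opening, from 0 (shut) to 1 (fully open), set as the call begins (left out, the last holds). The fingers move at their own pace and stop on an object; "squeeze" is the grip in N (left out, the last holds). Time passes only in rows, so rows that repeat a pose let the fingers close, or fill a call up. It gives the time, the measured TCP pose, the force and the opening at its end, in the units of the state.
- manip.observe(): the state, without advancing time (a new reading comes with each control period).
- grab_frame(name): name is "side" or "top" or "wrist"; returns a dict with "pixels" (420x560x3 uint8, red, green, blue), "z_map" (420x560 float32, m along the optical axis (not along the pixel's ray), 0 where there is no reading), "fx", "fy", "cx", "cy" (pixels), "R" (3x3) and "t" (3): a world point X has camera coordinates R X + t. Camera axes: x right, y down, z forward; pixel columns grow to the right and rows downward; lengths in m; the calibration is good to about 2 mm. A picture is of the moment at which its call begins.
- manip.sign_off(): hands the job in, once; it reports no verdict.
The state is a dict: "time_s": time; "joint_positions": joint angles; "joint_velocities": joint speeds; "tau": joint torques, N m; "ee_pos": TCP position; "orientation": TCP orientation; "wrist_force": force on the tool from outside, world axes, zero at the start; "torque": the same for the moment, N m; "gripper_width": finger opening in m.
Only numpy, scipy, OpenCV 4.12 (cv2) and the standard library are available. Lean on these libraries where they do the work, as an engineer would, in place of code of your own. Each camera call takes 0.05 s, during which the arm holds its last target.

## Working session

There is one attempt and no reset: what is moved stays moved. The work goes in short steps, Python scripts to look and compute and a tool call to move; the robot and the scene stay as the last step left them, time stands still between calls to the robot, and variables do not carry over. Pictures are saved under pics/ and viewed, and the job is handed in when it is done.

Besides the shell and the picture viewer there is one more tool, called after "Request:" as name(argument=value, ...), one argument or row to a line, values as JSON. arm_command: Moves the arm, as the interface text tells. Its arguments: {"type":"object","properties":{"slide":{"type":"array"},"turn":{"type":"array"},"claw":{"type":"number"},"squeeze":{"type":"number"}},"required":["slide","turn"]}

```bash
mkdir -p pics; ls; python3 - <<'E'
from bench import manip, grab_frame
import cv2,numpy as np
print(manip.observe())
for n in ("side","top","wrist"):
    f=grab_frame(n); cv2.imwrite(f"pics/{n}0.png",f["pixels"][:,:,::-1]); np.savez(f"{n}0.npz",**f)
    print(n,f["fx"],f["cx"],f["cy"],f["R"].tolist(),f["t"])
E
```

```text
pics
{'time_s': 0.0, 'joint_positions': array([-1.47916761e+00,  3.26976631e-01, -1.93618378e-01,  1.05196070e+00,
        1.52410570e-05,  1.43660039e+00]), 'joint_velocities': array([-1.12301055e-03, -7.80898099e-04,  1.62513456e-03, -1.81997915e-03,
        1.51294824e-05,  1.03526000e-03]), 'tau': array([ 1.39172149e-03, -4.43397903e+01,  2.62439185e+01,  1.54874678e-02,
       -7.97413941e-05, -6.59103705e-08]), 'ee_pos': array([ 0.12311036, -0.53539417,  0.20297093]), 'orientation': array([-3.14134216e+00,  1.74152254e-03, -1.34497146e+00]), 'wrist_force': array([-0.23155731,  0.34736811,  0.8770461 ]), 'torque': array([0.02370795, 0.04957837, 0.00331901]), 'gripper_width': 0.08541489906184074}
side 385.8136929699961 279.562042125915 203.10353325819094 [[0.7905529656786745, -0.6123841185406438, 0.003420499356971546], [-0.4768730183563257, -0.6191009329061236, -0.6239440353417084], [0.38421105244433024, 0.49162966370426225, -0.7814615415653248]] [-0.50956193  0.34776634  0.82629118]
top 538.1979579529639 281.66054752715826 207.1384371234988 [[-0.0011512739633057142, -0.9999746182696888, -0.007031172352621611], [-0.9977142577339695, 0.0016236716755628985, -0.06755459721324546], [0.06756429887607264, 0.006937327055922281, -0.9976908033106772]] [-0.04877833  0.59513367  1.33937652]
wrist 317.96603369513815 285.5114030203144 211.12176066067278 [[0.22529301056656142, -0.9742901258799728, -0.001345363387012874], [-0.9406926230777287, -0.21788307703803195, 0.2600468296818525], [-0.2536541903399165, -0.05732115973379252, -0.9655950685301662]] [-0.54951568 -0.03415939  0.37799079]
```

View pics/side0.png

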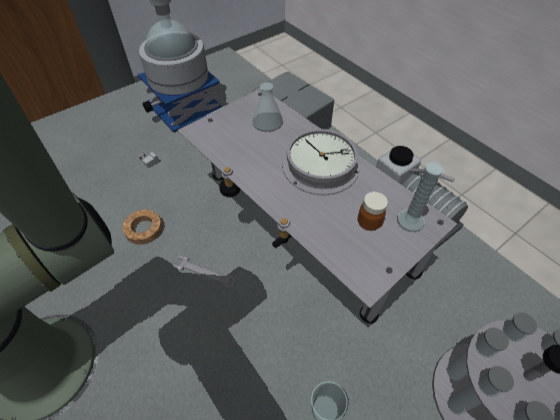

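View pics/top0.png

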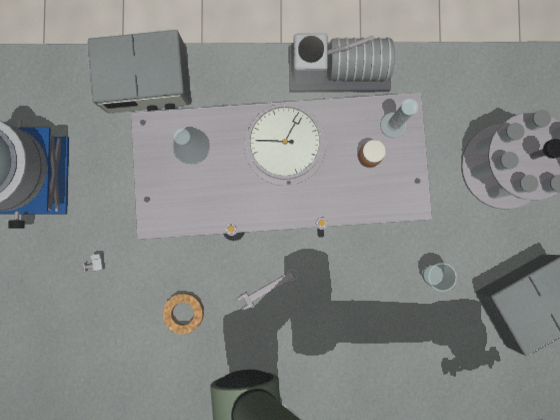

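View pics/wrist0.png

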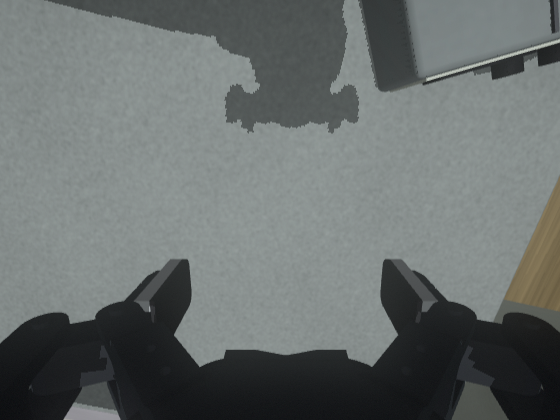

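The top view shows the shelf. The knob is at about (233,235) and the tee at (321,228). The dial centre is at (286,141), with the needle pointing left to (257,141) and the fork near (298,115). I'll enlarge these next.

```bash
cat > h.py <<'E'
import numpy as np,cv2
def proj(f,X): 
    c=f["R"]@np.asarray(X)+f["t"]; return np.array([f["fx"]*c[0]/c[2]+f["cx"],f["fy"]*c[1]/c[2]+f["cy"]])
def atz(f,u,v,z):
    d=f["R"].T@np.array([(u-f["cx"])/f["fx"],(v-f["cy"])/f["fy"],1]); o=-f["R"].T@f["t"]
    return o+d*(z-o[2])/d[2]
E
python3 - <<'E'
import numpy as np,cv2
from h import *
f=dict(np.load("top0.npz"));p=f["pixels"][:,:,::-1]
a=cv2.resize(p[100:185,240:335],None,fx=7,fy=7,interpolation=cv2.INTER_CUBIC)
cv2.imwrite("pics/dial0.png",a)
b=cv2.resize(p[205:250,200:340],None,fx=5.5,fy=5.5,interpolation=cv2.INTER_CUBIC)
cv2.imwrite("pics/knob0.png",b)
# shelf edge fit from z
for u,v in((137.5,238),(431,219),(133,112),(421,94)): print(atz(f,u,v,.21))
for u in (160,200,270,290,360,400): 
    print(u, np.round(f["z_map"][215:245,u],3).tolist())
E
```

```text
[0.51565979 0.26161873 0.21      ]
[ 0.55593838 -0.37412139  0.21      ]
[0.79274274 0.27625273 0.21      ]
[ 0.83106456 -0.35763683  0.21      ]
160 [1.1660000085830688, 1.1660000085830688, 1.1699999570846558, 1.1699999570846558, 1.1720000505447388, 1.1649999618530273, 1.1670000553131104, 1.1679999828338623, 1.1690000295639038, 1.1690000295639038, 1.1690000295639038, 1.1670000553131104, 1.1649999618530273, 1.1649999618530273, 1.1699999570846558, 1.1640000343322754, 1.1629999876022339, 1.1679999828338623, 1.1649999618530273, 1.1679999828338623, 1.1679999828338623, 1.1679999828338623, 1.1640000343322754, 1.3739999532699585, 1.3730000257492065, 1.371999979019165, 1.3730000257492065, 1.3730000257492065, 1.3760000467300415, 1.3769999742507935]
200 [1.1679999828338623, 1.1679999828338623, 1.1699999570846558, 1.1679999828338623, 1.1679999828338623, 1.1699999570846558, 1.1679999828338623, 1.1729999780654907, 1.1660000085830688, 1.1670000553131104, 1.1679999828338623, 1.1690000295639038, 1.1710000038146973, 1.1670000553131104, 1.1670000553131104, 1.1679999828338623, 1.156999945640564, 1.1690
[... 1795 characters left out ...]
680000305175781, 1.3700000047683716, 1.3680000305175781, 1.3730000257492065, 1.375, 1.371999979019165, 1.3739999532699585]
400 [1.1660000085830688, 1.1660000085830688, 1.1690000295639038, 1.1649999618530273, 1.1629999876022339, 1.1649999618530273, 1.1619999408721924, 1.371000051498413, 1.371999979019165, 1.378999948501587, 1.3730000257492065, 1.371999979019165, 1.3739999532699585, 1.371999979019165, 1.3739999532699585, 1.371999979019165, 1.36899995803833, 1.378999948501587, 1.3730000257492065, 1.371000051498413, 1.371000051498413, 1.371000051498413, 1.3700000047683716, 1.3739999532699585, 1.3730000257492065, 1.375, 1.3700000047683716, 1.36899995803833, 1.3769999742507935, 1.3700000047683716]
```

View pics/dial0.png

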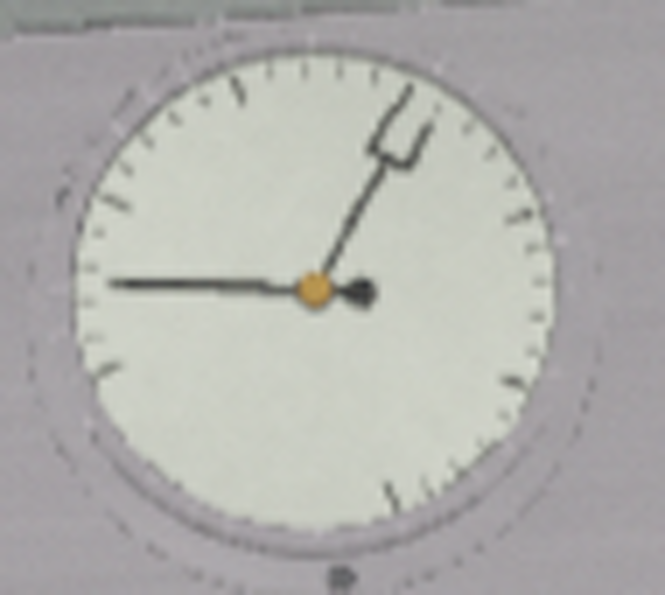

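View pics/knob0.png

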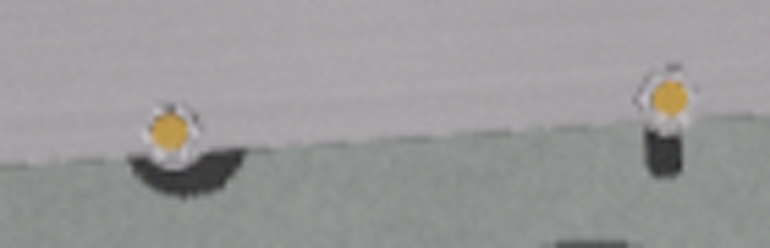

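Measured in the dial crop, the centre is at (315,290). The needle tip at (112,284) gives a direction of -88° from image-up. The fork axis passes (390,160), about +30°, so the needle is about 118° (2.06 rad) short. The knob's visible rim is centred around (234,240) in the full picture. Next I'll pin down the knob, the stud height and the wrist camera's mounting.

```bash
python3 - <<'E'
import numpy as np
from h import *
f=dict(np.load("top0.npz"));s=dict(np.load("side0.npz"));w=dict(np.load("wrist0.npz"))
print("stud bleed",atz(f,200+170/5.5,205+132/5.5,.218),"tee",atz(f,200+670/5.5,205+98/5.5,.218))
# knob rim chord ends / front at knob top z=.165
for u,v in((130,157),(245,150),(187,194)): print("rim",atz(f,200+u/5.5,205+v/5.5,.165))
for u,v in((645,150),(682,150),(665,177)): print("tee",atz(f,200+u/5.5,205+v/5.5,.163))
# top-surface heights near stud
def pts(f,r0,r1,c0,c1):
    v,u=np.mgrid[r0:r1,c0:c1];z=f["z_map"][r0:r1,c0:c1]
    P=np.stack([(u-f["cx"])/f["fx"]*z,(v-f["cy"])/f["fy"]*z,z],-1)
    return (P-f["t"])@f["R"]
P=pts(f,222,238,223,241)[...,2]; np.set_printoptions(linewidth=200,precision=3,suppress=True); print((P*1000).round().astype(int))
c=-w["R"].T@w["t"]; print("cam",c, "rel TCP",c-np.array([.1231,-.5354,.203]))
c=atz(f,240+315/7,100+290/7,.248);n=atz(f,240+112/7,100+284/7,.248);m=atz(f,240+419/7,100+108/7,.248)
print(c,n,m, np.linalg.norm(n-c),np.linalg.norm(m-c)); a=lambda d:np.degrees(np.arctan2(d[1],d[0])); print(a(n-c)-a(m-c), a(m-c))
E
```

```text
stud bleed [0.53466907 0.05831146 0.218     ] tee [ 0.54770072 -0.13734425  0.218     ]
rim [0.52590828 0.0800017  0.165     ]
rim [0.52870808 0.03294626 0.165     ]
rim [0.51077352 0.05659735 0.165     ]
tee [ 0.52853746 -0.13070405  0.163     ]
tee [ 0.52851781 -0.14584005  0.163     ]
tee [ 0.51749281 -0.13881897  0.163     ]
[[210 213 211 212 210 212 211 208 212 211 209 211 211 209 207 208 213 213]
 [211 209 211 208 209 211 209 209 212 213 211 213 207 210 210 212 212 210]
 [208 212 212 209 209 213 217 214 214 215 213 211 209 212 209 207 208 207]
 [208 210 211 210 217 218 213 218 217 220 219 219 213 208 211 211 208 212]
 [213 207 207 212 213 220 218 222 221 211 218 214 210 213 210 209 212 213]
 [209 208 211 213 214 219 216 222 223 219 218 216 218 210 212 213 208 209]
 [209 210 209 220 219 221 222 219 221 222 221 215 215 215 209 208 209 208]
 [213 212 217 212 217 222 222 218 223 223 221 218 217 215 214 208 210 212]
 [207 208 220 211 218 220 217 218 222 218 222 215 217 211 212 209 208 208]
 [210 210 211 213 220 222 222 222 221 222 219 218 217 212 207 207 214 211]
 [212 213 214 212 216 216 218 220 220 218 215 216 211 208 210 210 210 203]
 [209 209 208 205 220 218 212 216 215 215 215 218 206 205 165 166 165 166]
 [160 164 164 166 206 220 217 218 214 214 213 210 205 161 164 169 168 167]
 [  3 163 164 169 159 163 210 204 209 209 207 169 164 167 162 169 165 167]
 [ -1 164 165 164 164 167 165 164 164 168 161 165 162 167 165 165 165 166]
 [  0  -2 165 165 162 165 162 164 161 166 161 164 167 166 166 168 165 165]]
cam [ 0.188 -0.521  0.373] rel TCP [0.064 0.014 0.17 ]
[ 0.719 -0.058  0.248] [0.721 0.003 0.248] [ 0.775 -0.09   0.248] 0.061492492512108296 0.06412024495321163
117.73260454555566 -29.586642011544562
```

The bleed axis is at about (0.535, 0.058). The stud top is at z≈0.222 and the needle is 117.7° short. Moves here can only turn about tool z, so the 45° approach isn't available. My plan is to keep the tool vertical, close the fingers and press them on the rim that shows past the edge. I'll then roll the knob by dragging towards -y, which is counter-clockwise. The camera will face the knob at yaw≈1.63.

Request:
arm_command(
  slide=[
    [-30, -28, -20],
    [-60, -56, -40],
    [-90, -84, -60],
    [-120, -112, -80],
    [-150, -140, -100],
  ],
  turn=[-8, -16, -24, -32, -40],
  claw=0,
  squeeze=120,
)

```text
time_s: 0.65
ee_pos: [0.2264, -0.3568, 0.3043]
orientation: [-3.141, 0.0, -0.642]
wrist_force: [1.0, -0.2, 0.5]
gripper_width: 0.0124
```

```bash
cat > to.py <<'E'
# usage: python3 to.py x y z yawdeg  -> tool-frame shift in mm, turn deg
import sys,numpy as np
from bench import manip
from scipy.spatial.transform import Rotation as Ro
s=manip.observe(); R=Ro.from_euler("xyz",s["orientation"]).as_matrix()
print("t %.2f"%s["time_s"],"pos",s["ee_pos"].round(4),"rpy",s["orientation"].round(3),"F",s["wrist_force"].round(1),"w",round(s["gripper_width"],4),"q",s["joint_positions"].round(2))
if len(sys.argv)>4:
    g=[float(a) for a in sys.argv[1:5]]
    print("shift",((R.T@(np.array(g[:3])-s["ee_pos"]))*1000).round(1),"turn",-((g[3]-np.degrees(s["orientation"][2])+180)%360-180))
E
python3 to.py 0.46 0.058 0.30 93.6
```

```text
t 0.65 pos [ 0.2264 -0.3568  0.3043] rpy [-3.141  0.    -0.642] F [ 1.  -0.2  0.5] w 0.0124 q [-1.18  0.03 -0.3   1.24  0.    1.03]
shift [ -61.2 -472.1    4.5] turn -130.3661517461403
```

Request:
arm_command(
  slide=[
    [-6, -45, 0],
    [-12, -90, 0],
    [-18, -135, 0],
    [-24, -180, 0],
    [-30, -225, 0],
  ],
  turn=[-8.5, -17, -25.5, -34, -42.5],
)

```text
time_s: 1.15
ee_pos: [0.3381, -0.1591, 0.3038]
orientation: [3.141, -0.0, 0.1]
wrist_force: [1.4, -1.1, -0.1]
gripper_width: -0.0
```

```bash
python3 to.py 0.46 0.058 0.30 93.6
```

```text
t 1.15 pos [ 0.3381 -0.1591  0.3038] rpy [ 3.141 -0.     0.1  ] F [ 1.4 -1.1 -0.1] w -0.0 q [-0.64 -0.06 -0.39  1.24  0.    0.83]
shift [ 143.1 -203.8    3.8] turn -87.84208442773246
```

Request:
arm_command(
  slide=[
    [28, -40, 0],
    [56, -80, 0],
    [84, -120, 0],
    [112, -160, 0],
    [140, -200, 0],
  ],
  turn=[-8.5, -17, -25.5, -34, -42.5],
)

```text
time_s: 1.65
ee_pos: [0.4586, 0.0536, 0.3037]
orientation: [3.141, 0.0, 0.843]
wrist_force: [-0.8, -1.2, 0.4]
gripper_width: 0.0004
```

```bash
python3 to.py 0.465 0.068 0.20 93.6
```

```text
t 1.65 pos [0.4586 0.0536 0.3037] rpy [3.141 0.    0.843] F [-0.8 -1.2  0.4] w 0.0004 q [-0.04  0.11 -0.22  1.25 -0.    0.68]
shift [ 15.   -4.9 103.7] turn -45.283737136390585
```

Request:
arm_command(
  slide=[
    [3, -1, 10],
    [6, -2, 30],
    [9, -3, 55],
    [12, -4, 80],
    [15, -5, 104],
  ],
  turn=[-8.5, -17, -25.5, -34, -42.5],
)

```text
time_s: 2.15
ee_pos: [0.4641, 0.0662, 0.1986]
orientation: [-3.141, -0.0, 1.585]
wrist_force: [0.1, -0.1, -0.5]
gripper_width: 0.0001
```

```bash
python3 to.py 0.492 0.068 0.154 93.6; python3 - <<'E'
from bench import grab_frame
import cv2,numpy as np
for n in ("side","wrist"):
    f=grab_frame(n); cv2.imwrite(f"pics/{n}1.png",f["pixels"][:,:,::-1]); np.savez(f"{n}1.npz",**f)
E
```

```text
t 2.15 pos [0.4641 0.0662 0.1986] rpy [-3.141 -0.     1.585] F [ 0.1 -0.1 -0.5] w 0.0001 q [-0.02  0.18 -0.4   0.99  0.   -0.03]
shift [ 1.4 27.9 44.6] turn -2.7940893376935207
```

View pics/wrist1.png

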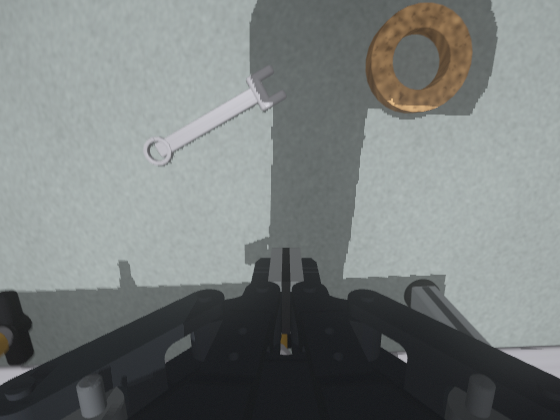

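View pics/side1.png

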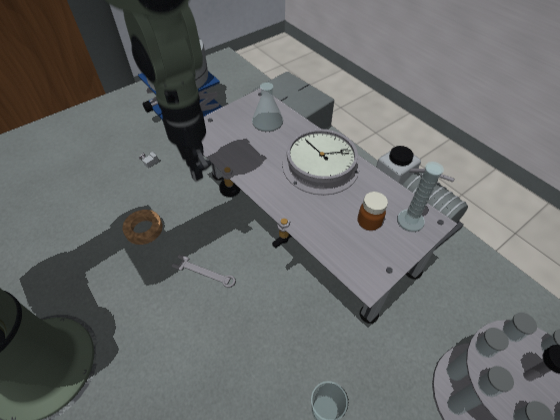

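The wrist view shows the closed pads with tips near (285,250), and the bleed stud behind them at (285,340). The tee is well off to the left at (10,325). I'll lower in front of the knob, about 10 mm to its left.

Request:
arm_command(
  slide=[
    [1, 4, 12],
    [2, 8, 25],
    [2, 12, 40],
    [3, 20, 44.5],
    [3, 24, 44.5],
  ],
  turn=[-1, -2, -2.8, -2.8, -2.8],
)

```text
time_s: 2.75
ee_pos: [0.4895, 0.0691, 0.1554]
orientation: [3.141, 0.0, 1.626]
wrist_force: [0.4, -0.1, 0.3]
gripper_width: -0.0001
```

```bash
python3 to.py 0.4995 0.070 0.154 93.6; python3 - <<'E'
from bench import grab_frame
import cv2,numpy as np
for n in ("side","top"):
    f=grab_frame(n); cv2.imwrite(f"pics/{n}2.png",f["pixels"][:,:,::-1]); np.savez(f"{n}2.npz",**f)
p=cv2.imread("pics/side2.png")[120:260,140:320]; cv2.imwrite("pics/side2c.png",cv2.resize(p,None,fx=4,fy=4,interpolation=cv2.INTER_CUBIC))
p=cv2.imread("pics/top2.png")[90:270,180:360]; cv2.imwrite("pics/top2c.png",cv2.resize(p,None,fx=3.3,fy=3.3,interpolation=cv2.INTER_CUBIC))
E
```

```text
t 2.75 pos [0.4895 0.0691 0.1554] rpy [3.141 0.    1.626] F [ 0.4 -0.1  0.3] w -0.0001 q [-0.01  0.26 -0.41  0.89  0.   -0.06]
shift [ 0.4 10.1  1.4] turn -0.44075865801838177
```

View pics/side2c.png

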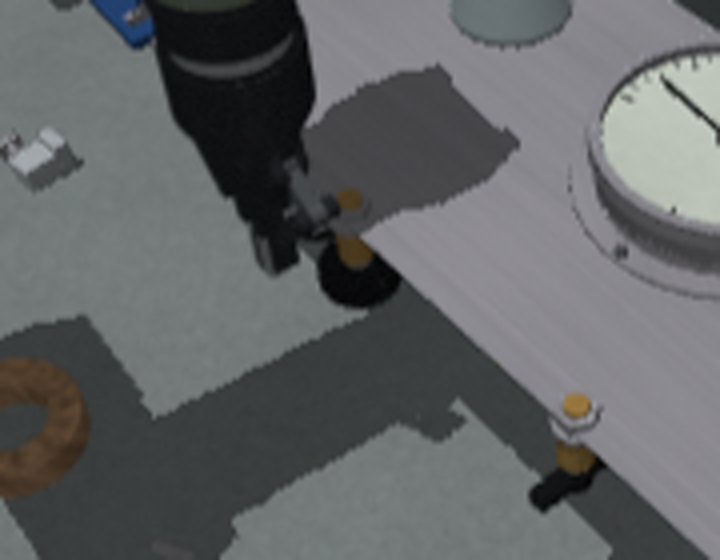

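View pics/top2c.png

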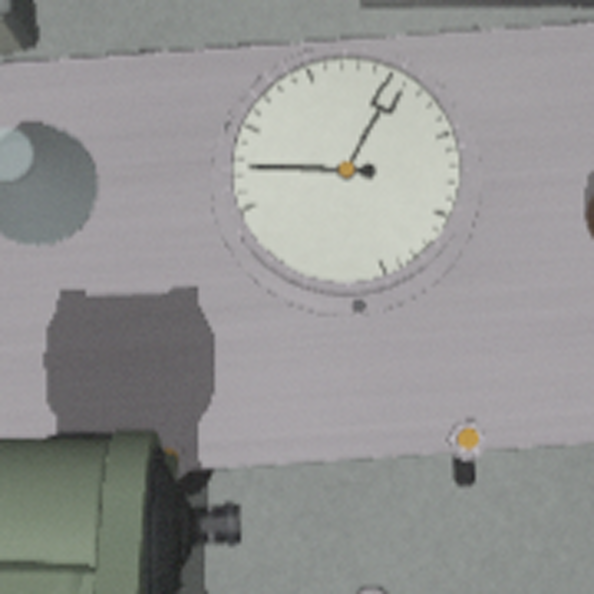

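The close-ups show the pads just front-left of the knob, clear of the stud, with the dial unchanged. I'll press in gently.

Request:
arm_command(
  slide=[
    [0, 7, 0],
    [0, 9, 0],
    [0, 10, 0],
    [0, 11, 0],
    [0, 12, 0],
  ],
  turn=[0, 0, 0, 0, 0],
)

```text
time_s: 3.35
ee_pos: [0.5003, 0.0698, 0.1553]
orientation: [-3.142, -0.0, 1.627]
wrist_force: [1.5, 0.2, -0.2]
gripper_width: 0.0004
```

Request:
arm_command(
  slide=[
    [0, 1, 0],
    [0, 2, 0],
    [0, 3, 0],
    [0, 3, 0],
    [0, 3, 0],
  ],
  turn=[0, 0, 0, 0, 0],
)

```text
time_s: 3.85
ee_pos: [0.5034, 0.07, 0.1553]
orientation: [-3.142, 0.0, 1.627]
wrist_force: [0.0, 0.5, 0.2]
gripper_width: -0.0002
```

Request:
arm_command(
  slide=[
    [0, 1, 0],
    [0, 2, 0],
    [0, 3, 0],
    [0, 4, 0],
    [0, 4, 0],
  ],
  turn=[0, 0, 0, 0, 0],
)

```text
time_s: 4.35
ee_pos: [0.5075, 0.0702, 0.1553]
orientation: [3.142, 0.0, 1.627]
wrist_force: [0.6, 0.3, -0.2]
gripper_width: 0.0
```

```bash
python3 to.py; python3 - <<'E'
from bench import grab_frame
import cv2,numpy as np
for n in ("side","wrist"):
    f=grab_frame(n); cv2.imwrite(f"pics/{n}3.png",f["pixels"][:,:,::-1]); np.savez(f"{n}3.npz",**f)
p=cv2.imread("pics/side3.png")[150:220,180:270]; cv2.imwrite("pics/side3c.png",cv2.resize(p,None,fx=8,fy=8,interpolation=cv2.INTER_CUBIC))
E
```

```text
t 4.35 pos [0.5075 0.0702 0.1553] rpy [3.142 0.    1.627] F [ 0.6  0.3 -0.2] w 0.0 q [-0.01  0.3  -0.37  0.91 -0.   -0.06]
```

View pics/side3c.png

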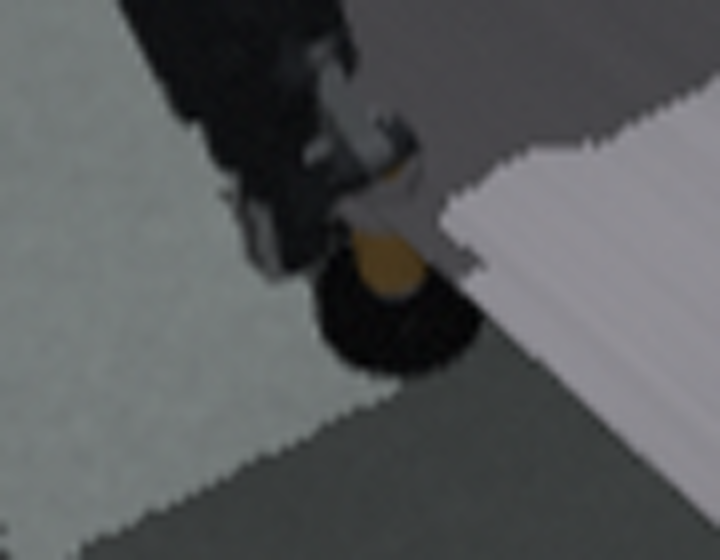

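View pics/wrist3.png

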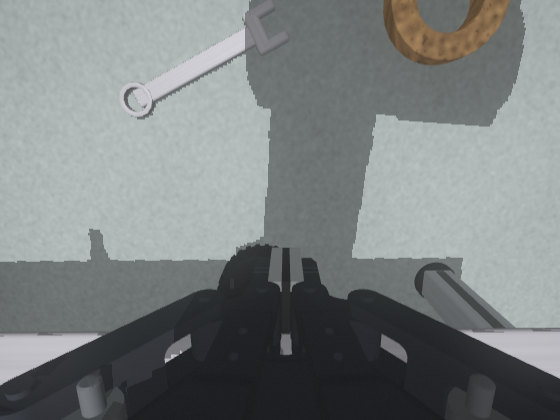

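```bash
python3 - <<'E'
import numpy as np,cv2
from h import *
f=dict(np.load("wrist3.npz"))
T=np.array([.5075,.0702,.1553])
for n,X in dict(tip=T,tipfront=T+[-.011,0,0],tipback=T+[.011,0,0],up=T+[-.011,0,.02],up40=T+[-.011,0,.04],knobfront=[.5105,.058,.165],knobR=[.535,.0825,.165],knobL=[.535,.0335,.165],kf_tipline=[.5135,.0702,.165],edge=[.527,.11,.21]).items(): print(n,proj(f,X).round(1))
p=f["pixels"][225:310,200:370,::-1].astype(float); p=np.clip(p*2.2,0,255).astype(np.uint8)
cv2.imwrite("pics/wrist3c.png",cv2.resize(p,None,fx=4.7,fy=4.7,interpolation=cv2.INTER_CUBIC))
s=dict(np.load("side3.npz"))
for n,X in dict(tip=T,kc=[.535,.058,.165]).items(): print(n,(proj(s,X)-[180,150])*8)
E
```

```text
tip [285.7 244.4]
tipfront [286.8 226. ]
tipback [284.6 262.2]
up [287.  238.3]
up40 [287.2 253.9]
knobfront [262.9 254.8]
knobR [304.6 297.5]
knobL [217.5 293. ]
kf_tipline [285.  261.1]
edge [377.3 339.8]
tip [298.34194081 310.52100557]
kc [393.64053299 271.66766541]
```

View pics/wrist3c.png

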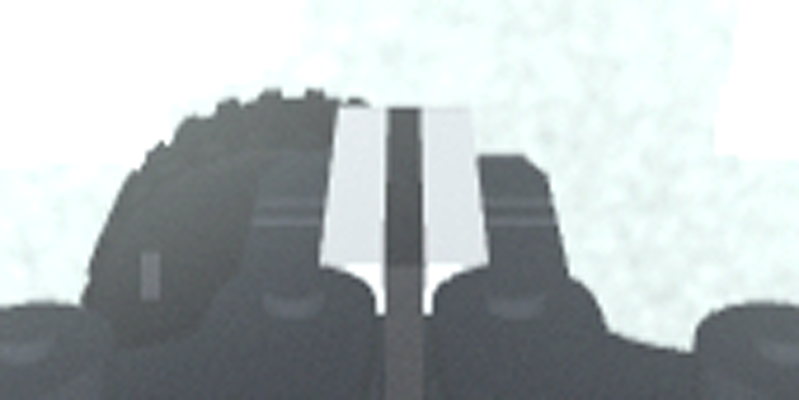

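```bash
python3 - <<'E'
import numpy as np
from h import *
np.set_printoptions(linewidth=220,suppress=True)
def pts(f,r0,r1,c0,c1):
    v,u=np.mgrid[r0:r1,c0:c1];z=f["z_map"][r0:r1,c0:c1]
    P=np.stack([(u-f["cx"])/f["fx"]*z,(v-f["cy"])/f["fy"]*z,z],-1)
    return (P-f["t"])@f["R"]
s=dict(np.load("side3.npz"))
P=pts(s,174,190,207,228)*1000
for k in range(3): print("xyz"[k]); print(P[...,k].round().astype(int))
w=dict(np.load("wrist3.npz"))
P=pts(w,240,300,271,276)*1000
print(P[::4,:].reshape(-1,5,3)[:,3].round())
P=pts(w,240,300,232,236)*1000
print(P[::6,1].round())
E
```

```text
x
[[571 573 495 493 494 495 496 495 495 496 496 496 497 497 496 498 498 509 524 526 528]
 [568 570 494 494 494 495 497 495 495 495 496 497 497 497 497 499 523 522 522 526 527]
 [567 570 495 495 495 496 499 494 494 496 495 496 496 496 596 519 521 522 523 526 526]
 [565 568 570 495 495 496 499 500 494 496 496 496 497 512 595 600 520 520 523 525 526]
 [561 564 567 495 494 496 498 500 500 495 495 508 510 512 594 595 599 521 522 523 525]
 [561 562 565 495 494 495 497 499 499 501 505 507 510 512 592 594 599 522 522 523 524]
 [558 561 562 495 495 495 497 499 500 502 503 507 508 511 591 595 531 523 523 524 526]
 [557 558 560 494 495 495 496 499 499 501 504 507 509 511 589 527 528 522 523 524 526]
 [554 557 559 562 495 495 496 498 499 500 502 505 507 512 524 525 527 523 522 524 525]
 [551 554 557 562 561 494 496 498 500 500 502 505 581 519 522 524 525 527 522 524 525]
 [549 552 554 556 559 562 496 498 501 500 505 576 578 517 519 521 523 525 521 523 525]
 [547 550 552 555 557 559 562 497 500 569 571 574 514 516 518 520 522 524 521 523 525]
 [546 548 551 552 555 558 560 562 564 567 569 571 515 
[... 2836 characters left out ...]
  -2  -2   0  -3   0   1   1  -2  -2 163 165 165 164 161 162 164 165 165]
 [ -2  -1  -2   0   0   0  -3   0   0  -3   0   0 160 163 165 162 162 161 165 164 166]
 [  0   0  -3  -3  -1  -3   1  -3  -2  -4  -4  -2  -2 164 161 166 164 165 164 163 163]]
[[563.  61.  -1.]
 [568.  61.  -0.]
 [497.  64. 188.]
 [497.  64. 193.]
 [497.  64. 196.]
 [497.  65. 202.]
 [497.  65. 206.]
 [498.  65. 208.]
 [497.  65. 213.]
 [497.  65. 216.]
 [497.  65. 219.]
 [496.  65. 224.]
 [496.  66. 227.]
 [496.  66. 230.]
 [495.  66. 233.]]
[[565.  16.   0.]
 [572.  17.   1.]
 [580.  17.  -0.]
 [518.  40. 155.]
 [518.  41. 162.]
 [520.  42. 165.]
 [524.  42. 165.]
 [528.  42. 165.]
 [531.  42. 165.]
 [535.  42. 165.]]
```

The depth map shows the real fingertips at z≈0.185, while the reported TCP is 0.155. So the closed tips are about 30 mm higher than the TCP figure and are passing over the knob (top 0.165). I'll check how low the rest of the gripper hangs before lowering.

```bash
python3 - <<'E'
import numpy as np
from bench import manip
from h import *
print([a for a in dir(manip) if not a.startswith("_")], getattr(manip,"pinch_z",None))
def pts(f):
    v,u=np.mgrid[0:420,0:560];z=f["z_map"]
    P=np.stack([(u-f["cx"])/f["fx"]*z,(v-f["cy"])/f["fy"]*z,z],-1)
    return ((P-f["t"])@f["R"])[z>0]
for n in("wrist3","side3"):
    P=pts(dict(np.load(n+".npz")))-[.5075,.0702,.1553]
    for a in range(-70,71,10):
        m=(abs(P[:,0]*1000-a)<5)&(abs(P[:,1])<.09)&(P[:,2]>.024)&(P[:,2]<.16)
        # lowest gripper z per x bin, split by |y|
        o=[]
        for b0,b1 in((0,.012),(.012,.03),(.03,.05),(.05,.09)):
            q=P[m&(abs(P[:,1])>=b0)&(abs(P[:,1])<b1)][:,2]*1000
            q=q[(q>72)|(a<10)] 
            o.append((len(q),round(float(np.percentile(q,2))) if len(q)>4 else None))
        print(n,a,o)
E
```

```text
['PlanningError', 'observe', 'pinch_z', 'sign_off'] 0.0187
wrist3 -70 [(0, None), (0, None), (0, None), (0, None)]
wrist3 -60 [(0, None), (0, None), (0, None), (0, None)]
wrist3 -50 [(0, None), (0, None), (0, None), (0, None)]
wrist3 -40 [(0, None), (0, None), (0, None), (0, None)]
wrist3 -30 [(0, None), (0, None), (0, None), (0, None)]
wrist3 -20 [(7068, 94), (6180, 95), (170, 100), (694, 105)]
wrist3 -10 [(8226, 36), (6046, 54), (14603, 82), (4153, 102)]
wrist3 0 [(574, 64), (1070, 82), (4600, 96), (41, 116)]
wrist3 10 [(217, 72), (367, 82), (1784, 79), (0, None)]
wrist3 20 [(0, None), (0, None), (0, None), (0, None)]
wrist3 30 [(0, None), (0, None), (0, None), (0, None)]
wrist3 40 [(0, None), (0, None), (0, None), (0, None)]
wrist3 50 [(0, None), (0, None), (0, None), (0, None)]
wrist3 60 [(0, None), (0, None), (0, None), (0, None)]
wrist3 70 [(0, None), (0, None), (0, None), (0, None)]
side3 -70 [(0, None), (0, None), (0, None), (0, None)]
side3 -60 [(0, None), (0, None), (0, None), (0, None)]
side3 -50 [(0, None), (0, None), (0, None), (0, None)]
side3 -40 [(2, None), (1, None), (0, None), (0, None)]
side3 -30 [(0, None), (7, 155), (0, None), (0, None)]
side3 -20 [(54, 73), (62, 78), (23, 85), (0, None)]
side3 -10 [(77, 29), (109, 40), (104, 78), (30, 99)]
side3 0 [(5, 30), (38, 36), (79, 113), (42, 112)]
side3 10 [(1, None), (3, None), (30, 99), (22, 113)]
side3 20 [(0, None), (0, None), (1, None), (0, None)]
side3 30 [(0, None), (0, None), (0, None), (0, None)]
side3 40 [(0, None), (0, None), (0, None), (0, None)]
side3 50 [(0, None), (0, None), (0, None), (0, None)]
side3 60 [(0, None), (0, None), (0, None), (0, None)]
side3 70 [(0, None), (0, None), (0, None), (0, None)]
```

Nothing bulky hangs low: down to about 100 mm above the nominal TCP the gripper stays within ±20 mm in x. I'll back off 17 mm, then lower 32 mm so the real tips reach z≈0.153.

Request:
arm_command(
  slide=[
    [0, -10, 0],
    [0, -17, 0],
    [0, -17, 10],
    [0, -17, 24],
    [0, -17, 32],
  ],
  turn=[0, 0, 0, 0, 0],
)

```text
time_s: 4.95
ee_pos: [0.4896, 0.0693, 0.122]
orientation: [-3.141, -0.0, 1.627]
wrist_force: [-0.2, -0.6, -1.2]
gripper_width: -0.0002
```

Request:
arm_command(
  slide=[
    [0, 3, 0],
    [0, 5, 0],
    [0, 7, 0],
    [0, 9, 0],
    [0, 9, 0],
  ],
  turn=[0, 0, 0, 0, 0],
)

```text
time_s: 5.45
ee_pos: [0.4998, 0.0698, 0.1235]
orientation: [3.141, 0.0, 1.627]
wrist_force: [0.0, 0.2, 0.1]
gripper_width: -0.0003
```

Request:
arm_command(
  slide=[
    [0, 1, 0],
    [0, 2, 0],
    [0, 3, 0],
    [0, 3, 0],
    [0, 3, 0],
  ],
  turn=[0, 0, 0, 0, 0],
)

```text
time_s: 5.95
ee_pos: [0.5004, 0.0699, 0.123]
orientation: [-3.138, -0.0, 1.627]
wrist_force: [-5.3, -0.6, 3.9]
gripper_width: 0.0002
```

```bash
cat > look.py <<'E'
import sys,numpy as np,cv2
from bench import grab_frame
from h import *
k=sys.argv[1]
f=grab_frame("top"); np.savez(f"top{k}.npz",**f)
cv2.imwrite(f"pics/top{k}.png",cv2.resize(f["pixels"][95:190,235:335,::-1],None,fx=6,fy=6,interpolation=cv2.INTER_CUBIC))
# needle: dark profile on ring radius 45..60 mm and 30 about dial centre, in world frame
c=np.array([.719,-.058,.248]); g=cv2.cvtColor(f["pixels"],cv2.COLOR_RGB2GRAY).astype(np.float32)
A=np.radians(np.arange(-130,160,.5)); acc=0
for r in np.arange(.028,.05,.002):
    uv=np.array([proj(f,c+[r*np.cos(a),r*np.sin(a),0]) for a in A],np.float32)
    acc=acc+cv2.remap(g,uv[:,0].reshape(1,-1),uv[:,1].reshape(1,-1),cv2.INTER_LINEAR)[0]
acc/=11
from scipy.signal import find_peaks
pk,_=find_peaks(-acc,prominence=12); print("dark rays (deg, grey):",[(float(np.degrees(A[i]).round(1)),int(acc[i])) for i in pk])
E
python3 look.py 4; python3 - <<'E'
from bench import grab_frame
import cv2,numpy as np
for n in ("side","wrist"):
    f=grab_frame(n); cv2.imwrite(f"pics/{n}4.png",f["pixels"][:,:,::-1]); np.savez(f"{n}4.npz",**f)
p=cv2.imread("pics/side4.png")[150:220,180:270]; cv2.imwrite("pics/side4c.png",cv2.resize(p,None,fx=6,fy=6,interpolation=cv2.INTER_CUBIC))
p=np.clip(cv2.imread("pics/wrist4.png")[215:320,200:370].astype(float)*2.2,0,255).astype(np.uint8); cv2.imwrite("pics/wrist4c.png",cv2.resize(p,None,fx=4.7,fy=4.7,interpolation=cv2.INTER_CUBIC))
E
```

```text
dark rays (deg, grey): [(-27.0, 115), (85.5, 98)]
```

View pics/side4c.png

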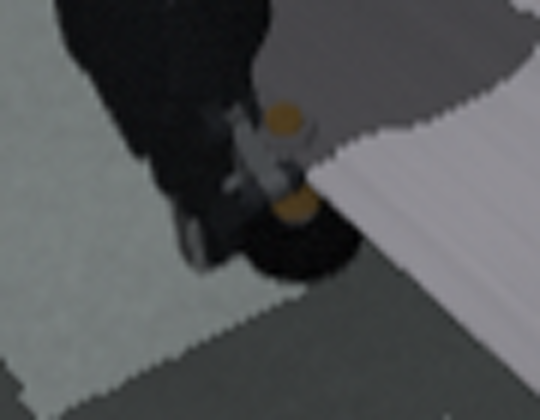

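View pics/wrist4c.png

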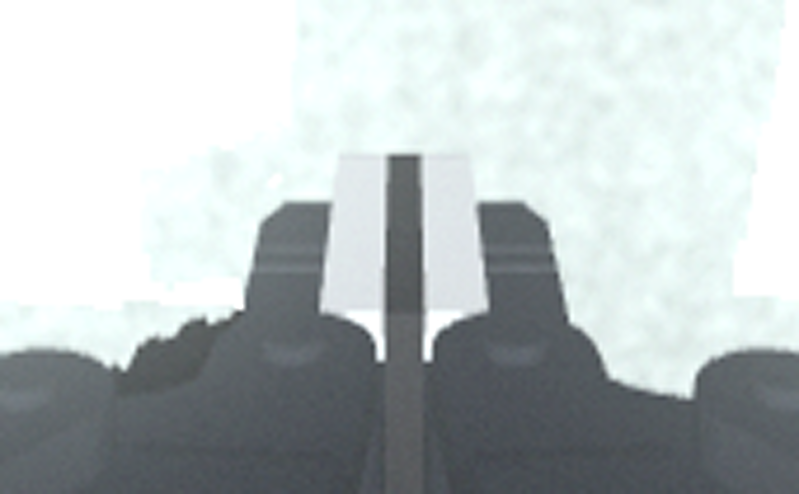

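There's contact: the wrist force is about 5 N and the pads lie against the knob's front. I'll press harder.

Request:
arm_command(
  slide=[
    [0, 1, 0],
    [0, 2, 0],
    [0, 3, 0],
    [0, 3, 0],
    [0, 3, 0],
  ],
  turn=[0, 0, 0, 0, 0],
)

```text
time_s: 6.6
ee_pos: [0.5006, 0.0702, 0.1225]
orientation: [-3.133, -0.0, 1.627]
wrist_force: [-11.1, -0.1, 7.1]
gripper_width: -0.0005
```

Request:
arm_command(
  slide=[
    [0, 2, 0],
    [0, 4, 0],
    [0, 6, 0],
    [0, 7, 0],
    [0, 7, 0],
  ],
  turn=[0, 0, 0, 0, 0],
)

```text
time_s: 7.1
ee_pos: [0.501, 0.0708, 0.1213]
orientation: [-3.121, -0.001, 1.628]
wrist_force: [-25.9, -0.9, 15.5]
gripper_width: 0.0002
```

Request:
arm_command(
  slide=[
    [-4, 0, 0],
    [-8, 0, 0],
    [-12, 0, 0],
    [-16, 0, 0],
    [-16, 0, 0],
  ],
  turn=[0, 0, 0, 0, 0],
)

```text
time_s: 7.6
ee_pos: [0.4993, 0.0603, 0.12]
orientation: [-3.118, -0.013, 1.631]
wrist_force: [-28.8, 14.2, 12.1]
gripper_width: 0.0001
```

```bash
python3 to.py; python3 look.py 5
```

```text
t 7.60 pos [0.4993 0.0603 0.12  ] rpy [-3.118 -0.013  1.631] F [-28.8  14.2  12.1] w 0.0001 q [-0.03  0.33 -0.41  0.85  0.01 -0.09]
dark rays (deg, grey): [(-27.0, 114), (65.5, 100)]
```

View pics/top5.png

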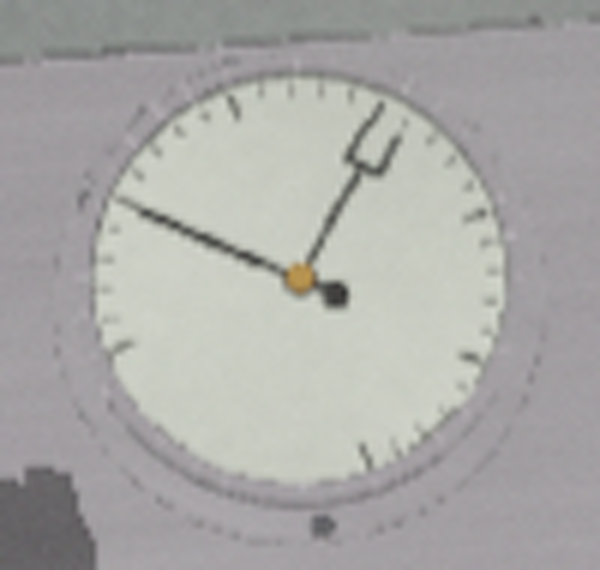

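The friction drive works: the needle moved 20° clockwise, from (112,284) level to (118,197) in the new crop, with 14 N of drag. I'll continue the stroke.

Request:
arm_command(
  slide=[
    [-3, 0, 0],
    [-6, 0, 0],
    [-9, 0, 0],
    [-12, 0, 0],
    [-13, 0, 0],
  ],
  turn=[0, 0, 0, 0, 0],
)

```text
time_s: 8.15
ee_pos: [0.5006, 0.046, 0.1193]
orientation: [-3.118, -0.01, 1.631]
wrist_force: [-23.8, 8.6, 5.0]
gripper_width: 0.0003
```

```bash
python3 to.py; python3 look.py 6
```

```text
t 8.15 pos [0.5006 0.046  0.1193] rpy [-3.118 -0.01   1.631] F [-23.8   8.6   5. ] w 0.0003 q [-0.06  0.33 -0.41  0.85  0.01 -0.12]
dark rays (deg, grey): [(-27.0, 115), (35.0, 103)]
```

Another 30.5°. Now I'll back off, return left and re-engage for a second stroke.

Request:
arm_command(
  slide=[
    [0, -12, 0],
    [0, -22, 0],
    [10, -22, 0],
    [22, -22, 0],
    [30, -22, 0],
  ],
  turn=[0, 0, 0, 0, 0],
)

```text
time_s: 8.7
ee_pos: [0.4914, 0.0715, 0.1238]
orientation: [3.14, -0.0, 1.628]
wrist_force: [-0.1, 0.1, 0.6]
gripper_width: -0.0004
```

```bash
python3 to.py; python3 look.py 7
```

```text
t 8.70 pos [0.4914 0.0715 0.1238] rpy [ 3.14  -0.     1.628] F [-0.1  0.1  0.6] w -0.0004 q [-0.    0.3  -0.45  0.82  0.   -0.06]
dark rays (deg, grey): [(-27.0, 114), (33.5, 103)]
```

View pics/top7.png

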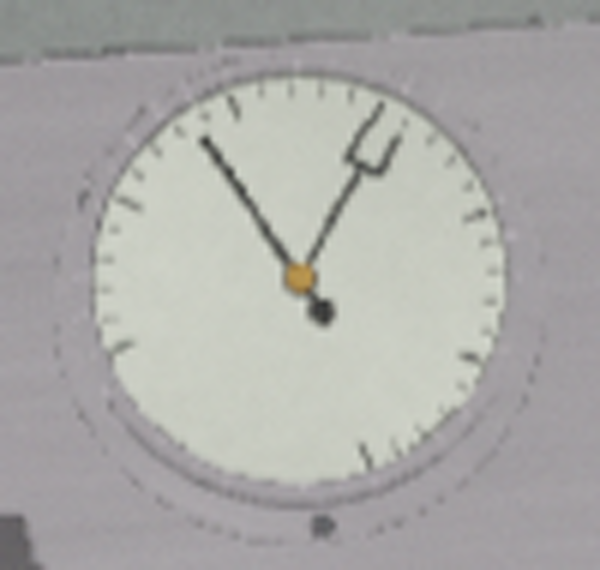

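The needle tip is at (205,138) and the dial centre at (300,278), about 64° short of the fork. I'll run a second stroke like the first.

Request:
arm_command(
  slide=[
    [0, 8, 0],
    [0, 14, 0],
    [0, 18, 0],
    [0, 22, 0],
    [0, 22, 0],
  ],
  turn=[0, 0, 0, 0, 0],
)

```text
time_s: 9.25
ee_pos: [0.5016, 0.0723, 0.1209]
orientation: [-3.121, -0.003, 1.628]
wrist_force: [-25.3, 2.1, 14.3]
gripper_width: 0.0003
```

Request:
arm_command(
  slide=[
    [-4, 0, 0],
    [-8, 0, 0],
    [-12, 0, 0],
    [-16, 0, 0],
    [-16, 0, 0],
  ],
  turn=[0, 0, 0, 0, 0],
)

```text
time_s: 9.75
ee_pos: [0.4993, 0.0615, 0.12]
orientation: [-3.117, -0.014, 1.631]
wrist_force: [-29.9, 14.8, 15.1]
gripper_width: 0.0002
```

```bash
python3 to.py; python3 look.py 8
```

```text
t 9.75 pos [0.4993 0.0615 0.12  ] rpy [-3.117 -0.014  1.631] F [-29.9  14.8  15.1] w 0.0002 q [-0.03  0.34 -0.41  0.85  0.01 -0.09]
dark rays (deg, grey): [(-27.0, 115), (8.5, 102)]
```

The needle gained 25° and about 35° remain. I'll take 10 mm more.

Request:
arm_command(
  slide=[
    [-3, 0, 0],
    [-6, 0, 0],
    [-9, 0, 0],
    [-10, 0, 0],
    [-10, 0, 0],
  ],
  turn=[0, 0, 0, 0, 0],
)

```text
time_s: 10.3
ee_pos: [0.4998, 0.0502, 0.1192]
orientation: [-3.116, -0.011, 1.63]
wrist_force: [-27.5, 12.2, 7.3]
gripper_width: -0.0002
```

```bash
python3 to.py; python3 look.py 9
```

```text
t 10.30 pos [0.4998 0.0502 0.1192] rpy [-3.116 -0.011  1.63 ] F [-27.5  12.2   7.3] w -0.0002 q [-0.05  0.34 -0.41  0.85  0.01 -0.11]
dark rays (deg, grey): [(-27.0, 115), (-14.0, 102)]
```

View pics/top9.png

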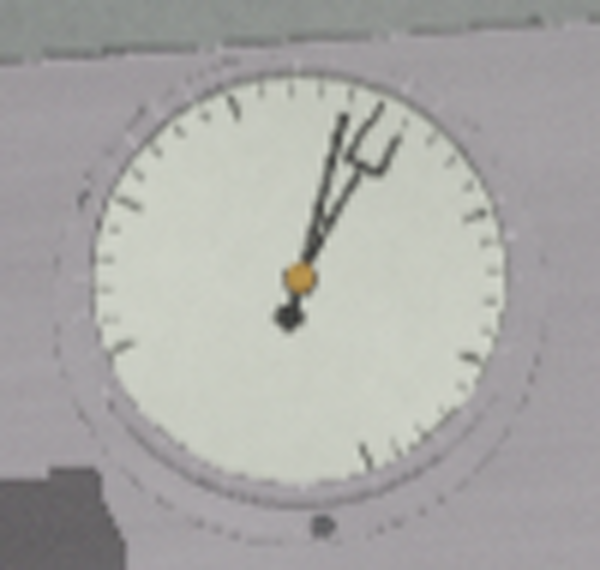

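The needle tip is at (345,115), about 14° short. I'll take a small continuation.

Request:
arm_command(
  slide=[
    [-1, 0, 0],
    [-2, 0, 0],
    [-3, 0, 0],
    [-4, 0, 0],
    [-4, 0, 0],
  ],
  turn=[0, 0, 0, 0, 0],
)

```text
time_s: 10.85
ee_pos: [0.5009, 0.0448, 0.1192]
orientation: [-3.117, -0.008, 1.629]
wrist_force: [-25.3, 7.6, 5.7]
gripper_width: 0.0001
```

```bash
python3 to.py; python3 look.py 10
```

```text
t 10.85 pos [0.5009 0.0448 0.1192] rpy [-3.117 -0.008  1.629] F [-25.3   7.6   5.7] w 0.0001 q [-0.06  0.34 -0.41  0.85  0.   -0.12]
dark rays (deg, grey): [(-28.5, 84)]
```

View pics/top10.png

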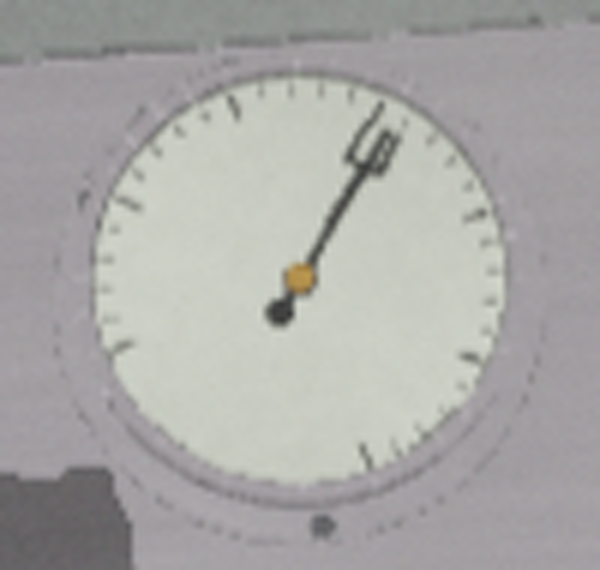

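The needle is in the fork, perhaps 1° past centre. I'll relieve the remaining sideways load (about 4 mm of give) first, then withdraw straight back.

Request:
arm_command(
  slide=[
    [2, 0, 0],
    [4, 0, 0],
    [5, -8, 0],
    [5, -18, 0],
    [5, -26, 0],
  ],
  turn=[0, 0, 0, 0, 0],
)

```text
time_s: 11.4
ee_pos: [0.4884, 0.0448, 0.1235]
orientation: [3.14, 0.0, 1.627]
wrist_force: [-0.9, -0.6, 0.3]
gripper_width: -0.0001
```

```bash
python3 to.py; python3 look.py 11; python3 - <<'E'
import cv2,numpy as np
f=dict(np.load("top11.npz")); p=f["pixels"][105:150,275:320,::-1]
cv2.imwrite("pics/top11z.png",cv2.resize(p,None,fx=13,fy=13,interpolation=cv2.INTER_CUBIC))
E
```

```text
t 11.40 pos [0.4884 0.0448 0.1235] rpy [3.14  0.    1.627] F [-0.9 -0.6  0.3] w -0.0001 q [-0.06  0.29 -0.47  0.81  0.   -0.12]
dark rays (deg, grey): [(-28.5, 85)]
```

View pics/top11z.png

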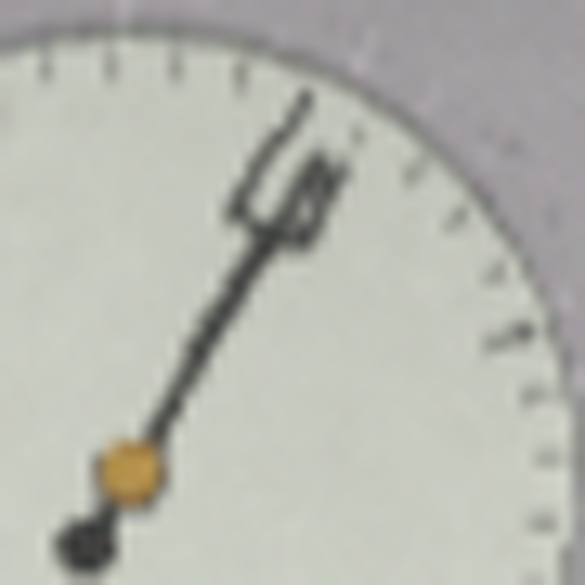

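```bash
python3 - <<'E'
import numpy as np,cv2
from h import *
f0=dict(np.load("top0.npz"));f1=dict(np.load("top11.npz"));f9=dict(np.load("top9.npz"))
G=lambda f:cv2.GaussianBlur(cv2.cvtColor(f["pixels"],cv2.COLOR_RGB2GRAY).astype(np.float32),(3,3),0)
# hub centre from gold blob
hsv=cv2.cvtColor(f0["pixels"],cv2.COLOR_RGB2HSV)[125:160,270:302]; m=(hsv[...,1]>90)
v,u=np.nonzero(m); hub=np.array([u.mean()+270,v.mean()+125]); c=atz(f0,*hub,.248); print("hub px",hub,c,len(u))
A=np.radians(np.arange(-60,10,.25))
def prof(g,r): 
    uv=np.array([proj(f0,c+[r*np.cos(a),r*np.sin(a),0]) for a in A],np.float32)
    return cv2.remap(g,uv[:,0].reshape(1,-1),uv[:,1].reshape(1,-1),cv2.INTER_LINEAR)[0]
g0,g1=G(f0),G(f1)
for r in np.arange(.02,.064,.004):
    p0=prof(g0,r);d=p0-prof(g1,r)
    w=np.clip(d-12,0,None); k=np.clip(np.median(p0)-p0-25,0,None)
    deg=np.degrees(A)
    print(round(r,3),"fork c",round((deg*k).sum()/max(k.sum(),1e-6),1),"mid",(deg[k>0].min()+deg[k>0].max())/2 if (k>0).any() else None,"| needle",round((deg*w).sum()/max(w.sum(),1e-6),1),round(d.max()))
E
```

```text
hub px [284.58823529 140.88235294] [ 0.72030207 -0.05755533  0.248     ] 17
0.02 fork c -28.2 mid -28.125 | needle -33.4 30
0.024 fork c -27.7 mid -27.75 | needle -32.4 28
0.028 fork c -27.7 mid -27.625 | needle -32.0 35
0.032 fork c -28.2 mid -28.125 | needle -32.0 41
0.036 fork c -28.5 mid -28.5 | needle -31.7 36
0.04 fork c -28.9 mid -28.875 | needle -31.8 36
0.044 fork c -28.8 mid -28.625 | needle -31.5 35
0.048 fork c -29.2 mid -29.125 | needle -31.5 52
0.052 fork c -30.1 mid -29.125 | needle -31.0 75
0.056 fork c -29.4 mid -28.875 | needle -31.1 83
0.06 fork c -28.0 mid -28.875 | needle -31.1 63
```

The needle sits at -31.1° and the fork's middle at -29.0°. That is about 2° or 2.2 mm past, inside the 6 mm tolerance and holding with the knob released. Correcting it would risk more than it gains, so I'll withdraw clear.

Request:
arm_command(
  slide=[
    [0, -10, 0],
    [0, -22, 0],
    [0, -34, -5],
    [0, -40, -10],
    [0, -40, -10],
  ],
  turn=[0, 0, 0, 0, 0],
)

```text
time_s: 11.95
ee_pos: [0.4475, 0.0428, 0.1343]
orientation: [3.14, 0.0, 1.627]
wrist_force: [-0.1, 0.2, 0.6]
gripper_width: -0.0001
```

```bash
python3 to.py; python3 look.py 12; python3 - <<'E'
from bench import grab_frame
import cv2,numpy as np
f=dict(np.load("top12.npz")); cv2.imwrite("pics/top12f.png",f["pixels"][:,:,::-1])
f0=np.load("top11.npz")["pixels"][105:150,275:320].astype(int); print("dial change",abs(f0-f["pixels"][105:150,275:320]).mean())
E
```

```text
t 11.95 pos [0.4475 0.0428 0.1343] rpy [3.14  0.    1.627] F [-0.1  0.2  0.6] w -0.0001 q [-0.07  0.21 -0.55  0.81  0.   -0.13]
dark rays (deg, grey): [(-28.5, 84)]
dial change 1.2075720164609054
```

View pics/top12f.png

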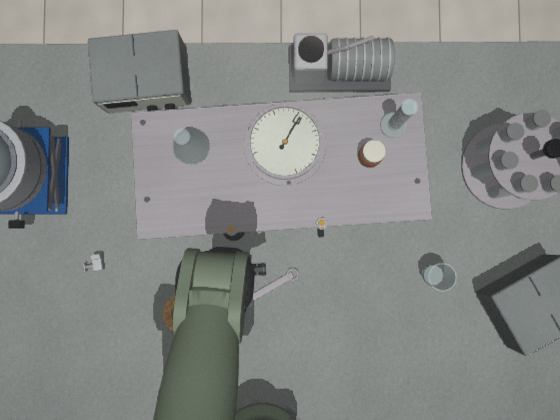

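The needle is unchanged in the fork. The tee at (321,226), flask at (190,145), cylinder at (398,118), jar at (372,153) and beaker at (440,276) are where they were, and the arm is clear.

```bash
python3 -c "
from bench import manip
print(manip.sign_off())"
```

```text
the job is handed in; nothing more can be done
None
```

The needle is set in the fork and the job is handed in at about 12 s. It rests about 2° (2.2 mm) past the middle of the fork, inside the 6 mm limit. It did not move once I let go of the knob.

**How the knob was turned:** The moves only allow turning about the tool's own axis, so I could not come in at 45° and grip the knob. Instead I kept the tool upright, closed the fingers and pressed them on the knob's front rim with about 25–30 N. I rolled it counter-clockwise in two sideways strokes, then backed off.

**Last checks:**
- **Clear of everything:** the arm had backed off about 5 cm from the knob, with wrist force near zero.
- **Tee handle and glassware:** they look unmoved in the last top view. I judged this by eye and did not measure it.

**What disagreed:** With the gripper shut, the camera depth showed the fingertips about 30 mm higher than the reported tool point. My first approach therefore passed over the knob without touching it, so I lowered the tool by 32 mm and came in again.

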